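Clear the jammed ball rack of the drop tester

TASK

Two of the steel drop-test balls have wedged side by side in the funnel of the sloping ball rack, so none can run down. Nudge one of the two gently back up the track so that the balls can run down the lane one after another, without lifting any of them off the track. When all four stand in single file, bring the sliding follower up behind them until it holds the row firmly against the end stop, without forcing it, and let go.

Things in the scene. Friction and masses are not known exactly. Their poses are not given: they have to be found in the camera images.
- rack: The ball rack, fixed to the worktop: an aluminium track 340 mm long, 98 mm wide, its floor sloping down 9 degrees towards its narrow lane. Origin: on the worktop, 38 mm straight under the throat; x level, along the track downhill; y to its left; z up. Side walls 6 mm thick, 20 mm high over the floor, open on top. The follower's guide rail runs outside the right wall (y = -50 to -78 mm).
- throat (a point): Middle of the throat, on the track floor, where funnel meets lane. x runs down the slope to the end stop, y to the left across the track, z square to its floor. In this frame the lane (41 mm wide between straight walls) runs from x = 0 to 140 mm; the funnel from x = -44 mm (86 mm wide) to 0 (41 mm wide); behind it, back to x = -194 mm, the track is 86 mm wide.
- ball_1: One of the two balls wedged side by side in the funnel, 39 mm above the throat, each touching the other and its own funnel wall (it may be the left or the right one). Polished steel, 38 mm across, 227 g; origin at its centre. A ball rolls down the slope when nothing holds it. The polish is marked if fingers or follower press a ball with more than 18 N; the balls are not to be lifted off the floor.
- ball_2: The other wedged ball, like ball_1. Nudged back only a little and let go at once, the balls wedge again; about 35 mm back, and held there 1 to 2 s, lets the others by. Shut fingers left in the middle of the funnel stand in their way: start about square on the ball's front and work outwards to 28 mm from the track's middle line, fingertips 3 to 5 mm above the wall tops.
- ball_3: The third ball, like ball_1, lying behind the wedged two; origin at its centre. A ball touched fast, or gripped between a fingertip and the floor so that it cannot roll, takes a sharp force: feel for it slowly, push at about 30 mm/s, and ease off and start afresh if the force climbs.
- ball_4: The fourth ball, like ball_1, lying behind ball_3, up to 8 mm to either side of the track's middle; origin at its centre.
- follower: Sliding follower: a carriage on the guide rail whose arm reaches over the right wall and carries in the middle of the track a round pad (24 mm across, centre 19 mm over the floor) and an upright knob. Origin: on the floor under the pad's front face; axes as the throat's. It slides only along x (pad face from x = -165 to -15 mm in the throat's frame), with about 3 N of friction, and stays where it is left.
- knob (a point): Middle of the follower's black knob: an upright cylinder (square to the track floor) 24 mm across and 34 mm tall, its foot 46 mm and its top 80 mm over the track floor, its axis 14 mm behind the pad's front face. Axes as the throat's.
- stop: End stop: steel plate 38 mm wide, 30 mm high across the lane, locked by a screw; it can be set over 10 mm and its setting differs. Origin: middle of the face that the first ball meets, on the floor; axes as the throat's. Four balls against it reach back about 152 mm to the pad. Firmly held means that the row presses on the stop with more than 7 N for a moment (0.3 s) while the knob is pushed.
- timer: Bench timer, 62 x 62 x 19 mm, a bystander; origin in the middle of its underside.
- spirit_level: Small spirit level, 18 x 100 x 24 mm, a bystander; origin in the middle of its underside.
- calliper: Vernier calliper lying flat, 71 x 200 x 12 mm, a bystander; origin in the middle of its underside.
There are look-alikes about, which are no part of the job. Leave any black or pink look-alike of the ball_4 alone.

How it is judged:
On the way, in this order (a step that is already met when the one before it is completed fails the run):
1. one of the two wedged balls has been nudged back up the track (4 mm or more) (x of any of ball_1, ball_2 in the frame of throat below -0.043 m), for 0.05 s.
2. the first ball has run down the lane to the end stop (centre within 24 mm of its face) (x of any of ball_1, ball_2, ball_3, ball_4 in the frame of stop above -0.024 m), for 0.2 s.
3. the follower holds the whole row firmly: its pad within 155 mm of the end stop, and the row presses on the stop with more than 7 N (contact force between stop and anything else above 7 N and x of follower in the frame of stop above -0.155 m), for 0.3 s.
At the end, for the whole second after the job is handed in: All four balls stand at rest in single file in the lane against the end stop (the last one's centre within 137 mm of the stop's face, none lifted more than 6 mm off the floor), and the follower's pad stands right behind them, within 155 mm of the stop's face, at rest (x of each of ball_1, ball_2, ball_3, ball_4 in the frame of stop above -0.137 m and z of each of ball_1, ball_2, ball_3, ball_4 in the frame of stop below 0.025 m and linear speed of each of ball_1, ball_2, ball_3, ball_4 below 0.02 m/s and x of follower in the frame of stop above -0.155 m and linear speed of follower below 0.01 m/s); the robot touches nothing.
It fails at once if a ball is pressed by the fingers with more than 18 N (contact force between the fingers and ball_1 above 18 N or contact force between the fingers and ball_2 above 18 N or contact force between the fingers and ball_3 above 18 N or contact force between the fingers and ball_4 above 18 N).
It fails at once if the follower is forced against a ball with more than 18 N (contact force between follower and ball_1 above 18 N or contact force between follower and ball_2 above 18 N or contact force between follower and ball_3 above 18 N or contact force between follower and ball_4 above 18 N).
It fails at once if a ball is lifted more than 16 mm off the track or leaves it (z of any of ball_1, ball_2, ball_3, ball_4 in the frame of throat above 0.035 m or z of any of ball_1, ball_2, ball_3, ball_4 in the frame of throat below 0 m).
It fails at once if a bystander is moved more than 15 mm (distance of any of timer, spirit_level, calliper from where it was at the start of the episode above 0.015 m).
It also fails if it takes over 61 s, if anything falls off the work surface, if the arm or the gripper's body presses on something with over 40 N, if the wrist force passes 120 N, or if a joint passes its speed limit or range.

ROBOT

A 7-joint arm with a two-finger parallel gripper is mounted at the origin on a cart in front of the work surface, level with it; the furniture and walls round the work are solid. World frame = base frame: x ahead of the robot, y to its left, z up, the work surface at z = 0. Lengths are in m, angles in rad, forces in N, time in s.
With the tool pointing down it reaches from about 0.425 to 0.825 m from the base axis. Payload 3.6 kg.
Tool frame: the origin (TCP) lies where the fingers leave the gripper's body, on its centre line; the fingertips stand 73 mm ahead of it and the grasp point (between the pads) lies 54 mm ahead of it; x points along the fingers, y is the direction in which the jaws open and shut, and the axes are right-handed (so a half turn about x gives the same grasp; the last joint's range is limited). The gripper opens to 85 mm and grips with 20 to 120 N. Pads are 22 mm wide; open, the fingers measure 114 mm over their backs; the gripper's body (76 mm by 85 mm) begins 54 mm behind the grasp point. The pads swing forward as they close: fully open they stand 13 mm farther back than shut.
Start: joints at [1.288, 0.615, -0.013, 1.423, 0.008, 1.103, -0.04], TCP at [0.165, -0.629, 0.304] pointing down, gripper open.
Joint ranges: [-3.12, 3.12], [-0.3, 2.06], [-1.34, 1.32], [0.26, 2.42], [-1.36, 4.5], [0.01, 1.98], [-2.84, 2.84]. Speed limits (rad/s): [2.79, 2.79, 3.14, 3.14, 3.14, 3.14, 3.14].

INTERFACE

Orientations are given as a unit quaternion [x, y, z, w].
In Python, from station import arm, snapshot, camera_info, ticket gives the robot as it stands. Calls block until the motion is done:
- arm.movep(position, orientation): joint-space move of the TCP to a pose.
- arm.line_to(position, velocity=0.15, ori=None): straight line of the TCP; ori=None keeps the orientation; velocity is the mean speed in m/s.
- arm.move_j(angles): joint-space move.
- arm.move_gripper(opening, effort=None): opening from 0.0 (shut) to 1.0 (fully open); effort is the grip in N (None keeps the last); returns when the fingers have stopped.
- arm.pause(seconds).
- arm.ik(position, orientation): joint angles nearest the present ones, or None.
- snapshot(name): name is "side" or "top"; returns the picture (420x560x3 uint8, blue, green, red); there is no depth.
- camera_info(name): a dict with "fx", "fy", "cx", "cy" (pixels), "dist_coeffs" ([k1, k2, p1, p2, k3] as OpenCV has them; the pictures are not rectified), "R" (3x3) and "t" (3): a world point X has camera coordinates R X + t. Camera axes: x right, y down, z forward; pixel columns grow to the right and rows downward; lengths in m; the calibration is good to about 2 mm. A picture is of the moment at which its call begins. camera_info takes no time and is no camera call.
A pose or a line that the arm cannot do raises arm.MotionError and nothing moves.
- ticket.finish_job(): hands the job in, once; it reports no verdict.
Readings, each from a call of its own:
- arm.read_time(): time.
- arm.read_joint_positions(): joint angles.
- arm.read_dq(): joint speeds.
- arm.read_effort(): joint torques, N m.
- arm.read_tool_pos(): TCP position.
- arm.read_eef_rot(): TCP orientation.
- arm.read_ft_force(): force on the tool from outside, world axes, zero at the start.
- arm.read_wrist_torque(): the same for the moment, N m.
- arm.read_opening(): opening from 0.0 (shut) to 1.0 (fully open).
Only numpy, scipy, OpenCV 4.12 (cv2) and the standard library are available. Lean on these libraries where they do the work, as an engineer would, in place of code of your own. Each camera call takes 0.05 s, during which the arm holds its last target. There are 200 camera calls.

## Working session

There is one attempt and no reset: what is moved stays moved. The work goes in short steps, each a Python script; the robot and the scene stay as the last script left them, time stands still between calls to the robot, and variables do not carry over. Pictures are saved under pics/ and viewed, about 8 in all and at most 12, crops included, and the job is handed in when it is done.

```bash
mkdir -p pics; ls; python3 - <<'E'
from station import arm, snapshot, camera_info
import cv2
for n in("side","top"):
    im=snapshot(n); cv2.imwrite(f"pics/{n}0.png",im); c=camera_info(n); print(n,c)
print(arm.read_eef_rot(),arm.read_tool_pos(),arm.read_time(),arm.read_ft_force(),arm.read_opening())
E
```

```text
pics
side {'fx': 387.1949629363303, 'fy': 387.1949629363303, 'cx': 274.7677251976968, 'cy': 201.29304973968325, 'dist_coeffs': array([-0.0163695,  0.       ,  0.       ,  0.       ,  0.       ]), 'R': array([[-0.98849866, -0.15051264,  0.01470891],
       [-0.10328229,  0.60084784, -0.792663  ],
       [ 0.11046799, -0.78506548, -0.60948258]]), 't': array([0.50997465, 0.10957723, 1.04435399])}
top {'fx': 507.2082495433647, 'fy': 507.2082495433647, 'cx': 281.2089644539764, 'cy': 213.86512269648648, 'dist_coeffs': array([-0.07101074,  0.        ,  0.        ,  0.        ,  0.        ]), 'R': array([[ 0.01791999, -0.99956938,  0.02323633],
       [-0.99010835, -0.0209753 , -0.13872815],
       [ 0.1391558 , -0.02052048, -0.99005786]]), 't': array([-0.01716773,  0.51173245,  1.40188964])}
[-0.70115226 -0.09140919  0.70140778 -0.08976079] [ 0.16496402 -0.62816877  0.30283648] 0.1 [-0.4340781   0.004242    0.07843083] 1.0031081545587792
```

View pics/top0.png

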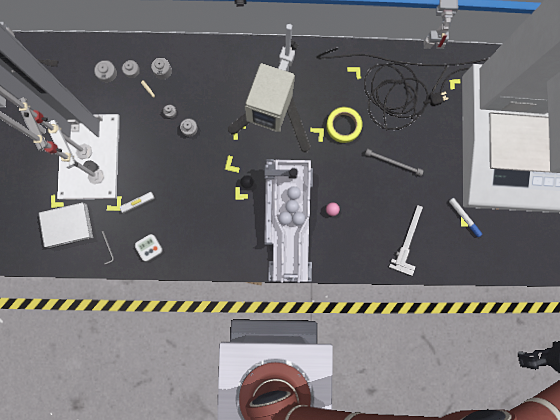

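View pics/side0.png

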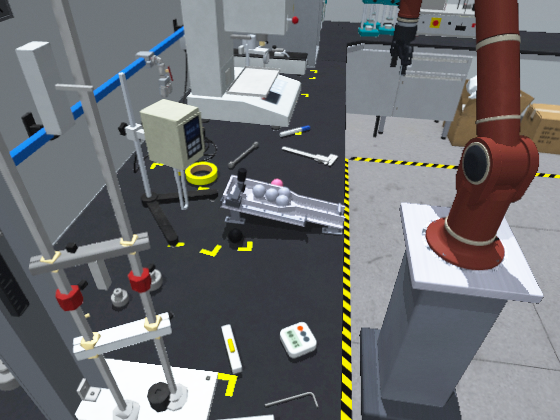

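```bash
python3 - <<'E'
import cv2,numpy as np
t=cv2.imread("pics/top0.png")[150:290,255:320]; s=cv2.imread("pics/side0.png")[160:240,215:355]
a=cv2.resize(t,None,fx=4.2,fy=4.2,interpolation=cv2.INTER_CUBIC); b=cv2.resize(s,None,fx=3.7,fy=3.7,interpolation=cv2.INTER_CUBIC)
c=np.zeros((590,a.shape[1]+b.shape[1]+4,3),np.uint8); c[:a.shape[0],:a.shape[1]]=a; c[:b.shape[0],a.shape[1]+4:]=b
cv2.imwrite("pics/crop0.png",c); print(c.shape,a.shape)
E
```

```text
(590, 795, 3) (588, 273, 3)
```

View pics/crop0.png

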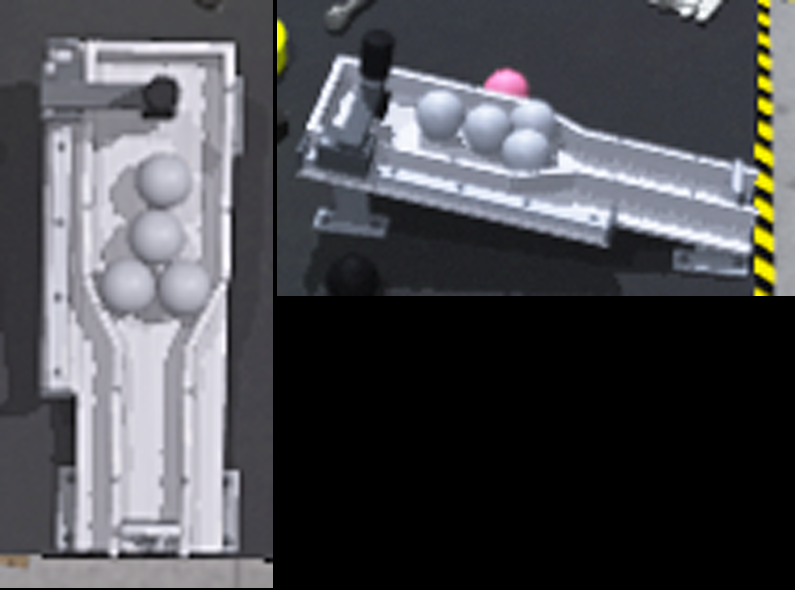

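Top crop: the image-left wedged ball is at about (285.7,218), the image-right one at (299.3,218), ball_3 at (292.4,206) and ball_4 at (293.6,193). The knob is at (293,173). The lane runs towards the robot, with the stop near row 275. Next I'll refine these, triangulate and fit the rack pose.

```bash
cat > h.py <<'E'
import numpy as np, cv2, json
from scipy.spatial.transform import Rotation as Ro
from station import arm, snapshot, camera_info
C={n:camera_info(n) for n in("side","top")}
def ray(n,uv):
    c=C[n];K=np.array([[c["fx"],0,c["cx"]],[0,c["fy"],c["cy"]],[0,0,1]])
    p=cv2.undistortPoints(np.float64(uv).reshape(1,1,2),K,c["dist_coeffs"]).ravel()
    d=c["R"].T@np.array([p[0],p[1],1]); return -c["R"].T@c["t"],d/np.linalg.norm(d)
def onplane(n,uv,p0,nrm):
    o,d=ray(n,uv); return o+d*((p0-o)@nrm)/(d@nrm)
def onz(n,uv,z): return onplane(n,uv,np.array([0,0,z]),np.array([0,0,1.]))
def tri(a,b):
    o,d=ray("top",a);p,e=ray("side",b)
    s=np.linalg.lstsq(np.c_[d,-e],p-o,rcond=None)[0]; A=o+s[0]*d;B=p+s[1]*e
    return (A+B)/2,np.linalg.norm(A-B)
def circles(im,x0,y0,w,h,r):   # ball circles in a crop, 6x upscaled
    g=cv2.cvtColor(im[y0:y0+h,x0:x0+w],cv2.COLOR_BGR2GRAY); g=cv2.resize(g,None,fx=6,fy=6,interpolation=cv2.INTER_CUBIC)
    c=cv2.HoughCircles(g,cv2.HOUGH_GRADIENT_ALT,1.5,r*6*1.3,param1=150,param2=.6,minRadius=int(r*6*.8),maxRadius=int(r*6*1.2))
    return [] if c is None else np.c_[(c[0][:,:2]+.5)/6-.5+[x0,y0],c[0][:,2]/6]
E
python3 - <<'E'
from h import *
t=cv2.imread("pics/top0.png");s=cv2.imread("pics/side0.png")
print(np.round(circles(t,262,175,50,60,6.8),1)); print(np.round(circles(s,245,175,55,40,6.5),1))
T=dict(L=(285.7,218.3),R=(299.3,218.3),b3=(292.4,206.2),b4=(293.6,193.1));S=dict(L=(282.6,200.5),R=(284.2,193.2),b3=(271.8,194.9),b4=(259,191))
for k in T: print(k,[np.round(v,4) for v in tri(T[k],S[k])], np.round(onz("top",T[k],.063),4))
# edges rowwise: gray profile across the track
g=cv2.cvtColor(t,cv2.COLOR_BGR2GRAY)
for r in (190,215,240,250,260,268): print(r,g[r,262:316].tolist())
for n,im,(x0,y0,w,h) in(("top",t,(283,165,20,20)),("side",s,(308-75,165,20,24))):
    m=(cv2.cvtColor(im[y0:y0+h,x0:x0+w],cv2.COLOR_BGR2GRAY)<45).astype(np.uint8)
    _,_,st,ce=cv2.connectedComponentsWithStats(m); print(n,st.tolist(),np.round(ce+[x0,y0],1).tolist())
print(cv2.cvtColor(t,cv2.COLOR_BGR2GRAY)[268:284,286:300:3].T.tolist())
E
```

```text
[[294.1 192.3   7. ]
 [285.3 216.8   6.1]
 [293.1 204.8   6.5]
 [271.3 183.6   6.5]]
[]
L [array([ 0.497 , -0.0193,  0.0614]), np.float64(0.0015)] [ 0.496  -0.0193  0.063 ]
R [array([ 0.4978, -0.0573,  0.059 ]), np.float64(0.0009)] [ 0.4968 -0.0571  0.063 ]
b3 [array([ 0.5307, -0.0374,  0.0634]), np.float64(0.0007)] [ 0.5304 -0.0374  0.063 ]
b4 [array([ 0.5672, -0.0398,  0.0706]), np.float64(0.002)] [ 0.5676 -0.0402  0.063 ]
190 [53, 52, 45, 83, 130, 168, 220, 203, 211, 207, 129, 153, 166, 204, 212, 187, 193, 202, 217, 215, 217, 214, 176, 151, 150, 136, 122, 150, 168, 181, 193, 199, 199, 201, 201, 199, 193, 182, 192, 204, 191, 122, 130, 139, 152, 154, 202, 219, 79, 53, 62, 64, 63, 62]
215 [53, 50, 48, 109, 184, 208, 205, 209, 204, 129, 143, 145, 154, 201, 169, 117, 122, 121, 145, 167, 179, 190, 196, 197, 200, 200, 198, 197, 177, 125, 120, 124, 152, 169, 182, 191, 195, 197, 198, 199, 197, 187, 169, 157, 146, 166, 231, 185, 45, 60, 64, 61, 62, 63]
240 [52, 47, 85, 134, 166, 215, 202, 203, 200, 200, 218, 215, 206, 218, 205, 148, 156, 157, 156, 165, 198, 212, 192, 193, 202, 216, 214, 213
[... 996 characters left out ...]
 [6, 9, 7, 4, 16], [13, 8, 1, 2, 2]] [[292.5, 174.5], [290.0, 170.0], [292.0, 169.0], [295.5, 169.5], [289.0, 172.0], [291.9, 176.2], [296.0, 173.5]]
side [[0, 0, 20, 24, 357], [0, 0, 3, 4, 6], [4, 3, 10, 14, 106], [9, 19, 3, 5, 11]] [[242.9, 177.1], [233.8, 166.3], [241.7, 174.2], [243.2, 186.5]]
[[214, 215, 215, 217, 222, 179, 129, 202, 201, 144, 109, 189, 208, 121, 28, 146], [214, 214, 214, 215, 221, 176, 127, 203, 211, 125, 79, 112, 141, 82, 17, 143], [218, 219, 209, 206, 211, 186, 115, 204, 234, 158, 122, 154, 170, 97, 15, 149], [156, 156, 156, 158, 162, 138, 97, 207, 225, 160, 113, 122, 146, 83, 35, 147], [169, 170, 171, 171, 178, 183, 184, 184, 175, 175, 191, 201, 206, 217, 127, 144]]
```

```bash
python3 - <<'E'
from h import *
mid=np.array([.4968,-.0383])
al=np.deg2rad(9)
def walltop(uv): # iterate height; throat ~ 39*cos9 mm downhill from ball centres
    z=.05
    for _ in range(8):
        P=onz("top",uv,z); xs=((mid[0]-.0385-.003)-P[0])/np.cos(al)  # rough slope coordinate
        z=.038-xs*np.sin(al)+.02*np.cos(al)
    return P
for nm,pts in dict(inR=[(298.3,240),(298.45,250),(298.4,260),(298.3,268)],inL=[(283.6,250),(283.6,260),(283.5,268)],outR=[(309.6,190),(309.3,215),(308.4,240),(308.0,250),(307.6,260)]).items():
    P=np.array([walltop(p) for p in pts]); k=np.polyfit(P[:,0],P[:,1],1); print(nm,np.round(P,4).tolist(),"yawdeg",np.rad2deg(np.arctan(k[0])))
for z in(.11,.12,.13): print(z,onz("top",(293.2,172.8),z))
print("knob",tri((293.2,172.8),(241.9,171)))
E
```

```text
inR [[0.437, -0.0556, 0.0548], [0.4095, -0.0566, 0.0505], [0.3819, -0.0571, 0.0461], [0.3599, -0.0573, 0.0426]] yawdeg 1.2783447643617876
inL [[0.4087, -0.0153, 0.0504], [0.3812, -0.0159, 0.046], [0.3591, -0.0161, 0.0425]] yawdeg 0.9377442924618711
outR [[0.5748, -0.0839, 0.0767], [0.5062, -0.0847, 0.0658], [0.4375, -0.0837, 0.0549], [0.41, -0.0832, 0.0506], [0.3824, -0.0828, 0.0462]] yawdeg -0.39880102100866704
0.11 [ 0.61504608 -0.03623092  0.11      ]
0.12 [ 0.61279944 -0.03579684  0.12      ]
0.13 [ 0.6105528  -0.03536277  0.13      ]
knob (array([ 0.61166366, -0.03490782,  0.13573881]), np.float64(0.0047057194784556056))
```

```bash
cat >> h.py <<'E'
a9=np.deg2rad(9);c9,s9=np.cos(a9),np.sin(a9)
RT=np.array([[-c9,0,-s9],[0,-1,0],[-s9,0,c9]])  # columns: throat ex,ey,ez in world
PT=np.array([.4613,-.037,.038])
def W(p): return PT+RT@np.asarray(p,float)     # throat -> world (m)
def tcp(p): return W(p)+.073*RT[:,2]           # TCP for a fingertip point in throat frame
def tip(): return RT.T@(np.array(arm.read_tool_pos())-PT)-[0,0,.073]
def F(): return RT.T@np.array(arm.read_ft_force())
def quat(sgn): 
    x=-RT[:,2];y=sgn*RT[:,0]; return Ro.from_matrix(np.c_[x,y,np.cross(x,y)]).as_quat()
E
python3 - <<'E'
from h import *
q0=np.array(arm.read_joint_positions())
for s in(1,-1):
    for p in([.012,-.019,.08],[-.04,-.028,.0245],[-.19,0,.055],[.0,0,.055]):
        j=arm.ik(tcp(p),quat(s)); print(s,p,None if j is None else np.round(j,2).tolist())
t=(arm.read_time())
sg=min((1,-1),key=lambda s:9 if arm.ik(tcp([.012,-.019,.08]),quat(s)) is None else abs(np.array(arm.ik(tcp([.012,-.019,.08]),quat(s)))-q0).max())
arm.move_gripper(0.0,30); arm.movep(tcp([.012,-.019,.08]),quat(sg))
print(sg,t,arm.read_time(),tip(),F(),arm.read_opening())
arm.line_to(tcp([.012,-.019,.0245]),.08); arm.pause(.2)
print(arm.read_time(),tip(),F())
cv2.imwrite("pics/a_s.png",snapshot("side"));cv2.imwrite("pics/a_t.png",snapshot("top"))
t=cv2.imread("pics/a_t.png")[150:290,240:340]; s=cv2.imread("pics/a_s.png")[140:240,215:355]
A=cv2.resize(t,None,fx=3,fy=3,interpolation=2);B=cv2.resize(s,None,fx=3.5,fy=3.5,interpolation=2)
c=np.zeros((420,790,3),np.uint8);c[:420,:300]=A;c[:350,300:]=B;cv2.imwrite("pics/a.png",c)
E
```

```text
1 [0.012, -0.019, 0.08] [-0.17, 0.44, 0.23, 2.28, -0.35, 0.29, -2.79]
1 [-0.04, -0.028, 0.0245] [-0.23, 0.61, 0.3, 2.16, -0.64, 0.29, -2.54]
1 [-0.19, 0, 0.055] [-0.21, 0.68, 0.38, 1.73, -0.42, 0.65, -2.75]
1 [0.0, 0, 0.055] [-0.16, 0.51, 0.27, 2.25, -0.56, 0.27, -2.53]
-1 [0.012, -0.019, 0.08] [0.16, 0.44, -0.23, 2.27, 0.36, 0.31, -0.38]
-1 [-0.04, -0.028, 0.0245] [0.03, 0.59, -0.09, 2.16, 0.22, 0.25, -0.25]
-1 [-0.19, 0, 0.055] [0.25, 0.68, -0.37, 1.71, 0.39, 0.66, -0.32]
-1 [0.0, 0, 0.055] [0.13, 0.5, -0.14, 2.25, 0.26, 0.25, -0.22]
-1 0.1 3.275 [ 0.01156496 -0.01815676  0.08001559] [ 0.01331054 -0.15586752  0.19665774] 0.001783434092803717
4.3167 [ 0.0117653  -0.01894619  0.02494592] [ 0.35249638  0.74018576 -0.02097229]
```

View pics/a.png

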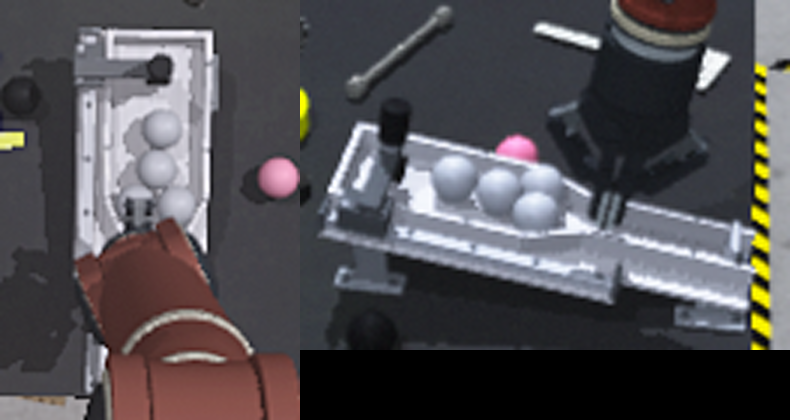

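The fingers stand shut just downhill of the image-left wedged ball, clear of it and above the walls. Now I'll feel for the ball slowly.

```bash
python3 - <<'E'
from h import *
x=.012; F0=np.mean([F() for _ in range(5)],0)
t0=arm.read_time(); log=[]
while x>-.020:
    x-=.0015; arm.line_to(tcp([x,-.019,.0245]),.03); f=F()-F0; log.append((round(x*1e3,1),np.round(f,1).tolist()))
    if np.linalg.norm(f[:2])>2.0: break
print(log[::3],log[-3:],arm.read_time()-t0,tip())
E
```

```text
[(10.5, [-1.3, -0.0, -0.3]), (6.0, [-0.5, -0.6, -0.5]), (1.5, [0.2, -0.3, -1.0]), (-3.0, [-0.4, 0.6, -0.5]), (-7.5, [-1.3, -0.9, 0.4]), (-12.0, [-0.4, 0.4, 0.3]), (-16.5, [0.3, 0.7, 0.7]), (-21.0, [0.5, -1.3, 2.8])] [(-18.0, [0.5, -0.2, 2.6]), (-19.5, [0.7, -1.0, 2.9]), (-21.0, [0.5, -1.3, 2.8])] 5.500000000000001 [-0.02138919 -0.01906658  0.02455252]
```

```bash
cat >> h.py <<'E'
def view(nm):
    t=snapshot("top");s=snapshot("side")
    A=cv2.resize(t[150:290,240:340],None,fx=3,fy=3,interpolation=2);B=cv2.resize(s[140:240,215:355],None,fx=3.5,fy=3.5,interpolation=2)
    c=np.zeros((420,790,3),np.uint8);c[:420,:300]=A;c[:350,300:]=B;cv2.imwrite(f"pics/{nm}.png",c)
E
python3 -c "
from h import *
view('b')
print(arm.read_time(),F())"
```

```text
10.0167 [ 1.74992048 -0.56472797  3.30485263]
```

View pics/b.png

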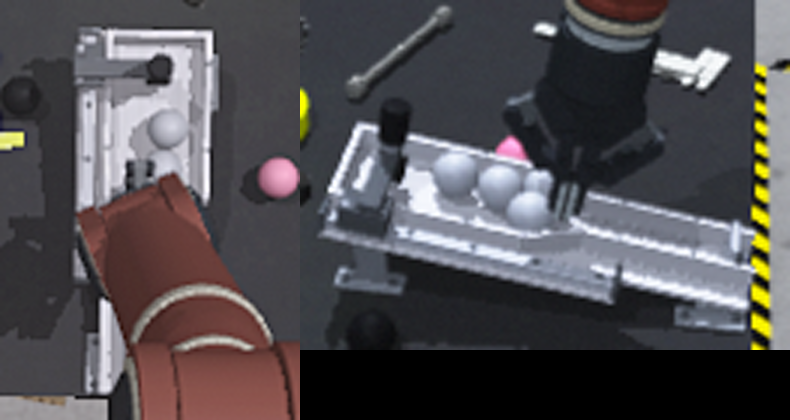

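```bash
python3 - <<'E'
from h import *
x,y=-.021,-.019; log=[]
while x>-.053:
    x-=.0025; y=max(-.028,y-.0012); arm.line_to(tcp([x,y,.0245]),.03); f=F(); log.append((round(x*1e3,1),np.round(f,1).tolist()))
    if np.linalg.norm(f)>8: break
print(*log,sep='\n'); arm.pause(1.2); print(arm.read_time(),tip(),F()); view('c')
E
```

```text
(-23.5, [1.4, -0.2, 2.4])
(-26.0, [0.9, 0.3, 1.7])
(-28.5, [1.1, -0.1, 1.7])
(-31.0, [1.1, 0.4, 1.8])
(-33.5, [0.5, -0.4, 1.4])
(-36.0, [0.5, -0.5, 1.0])
(-38.5, [0.5, -1.0, 1.4])
(-41.0, [0.3, 0.8, 2.3])
(-43.5, [0.9, -0.9, 1.9])
(-46.0, [-0.8, 0.3, 2.4])
(-48.5, [0.8, -0.5, 1.9])
(-51.0, [1.0, -0.2, 2.4])
(-53.5, [0.6, 0.2, 1.2])
14.4667 [-0.05350278 -0.02798112  0.02449951] [0.20265459 0.0894478  1.21637991]
```

View pics/c.png

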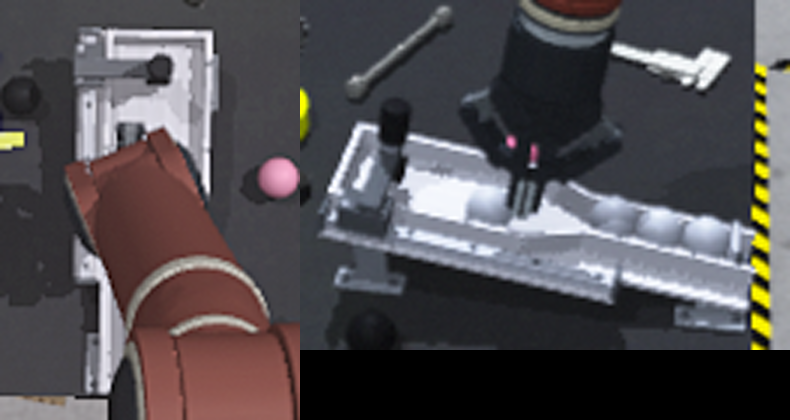

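Three balls stand in the lane against the stop (side crop x≈613, 660, 708). The fourth is held at (490,207). I'll lift off, check, and go behind the knob.

```bash
python3 - <<'E'
from h import *
arm.line_to(tcp([-.0535,-.028,.06]),.08); arm.line_to(tcp([-.09,-.028,.125]),.15)
arm.line_to(tcp([-.212,-.001,.125]),.15); arm.line_to(tcp([-.212,-.001,.058]),.1); arm.pause(.2)
F0=np.mean([F() for _ in range(5)],0); x=-.212;log=[];n=0
while x>-.3 and x<-.15 and n<2:
    x+=.002; arm.line_to(tcp([x,-.001,.058]),.03); f=F()-F0; log.append((round(x*1e3),round(f[0],1))); n=n+1 if f[0]<-2 else 0
print(log,F0,tip(),arm.read_time()); view('d')
E
```

```text
[(-210, np.float64(-0.7)), (-208, np.float64(-1.0)), (-206, np.float64(-0.2)), (-204, np.float64(0.0)), (-202, np.float64(-1.1)), (-200, np.float64(0.2)), (-198, np.float64(-0.8)), (-196, np.float64(-1.2)), (-194, np.float64(-0.1)), (-192, np.float64(-0.6)), (-190, np.float64(-2.0)), (-188, np.float64(-2.7)), (-186, np.float64(-2.5))] [0.33260115 0.18140159 0.80566814] [-0.18582364 -0.00102944  0.05809087] 21.0583
```

View pics/d.png

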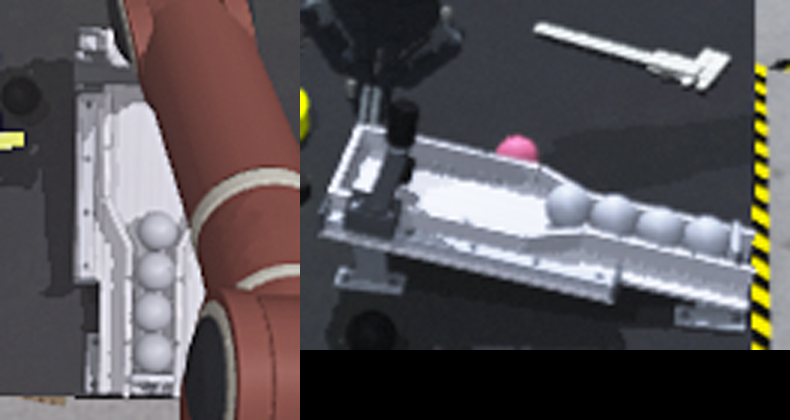

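```bash
python3 - <<'E'
from h import *
F0=.333; x=-.085
def fx(n=4):
    v=[]
    for _ in range(n): v.append(F()[0]-F0); arm.pause(.02)
    return -np.mean(v)
L=lambda x,v: arm.line_to(tcp([x,-.001,.058]),v)
L(x,.04); base=fx(); print("base",base); log=[]
while x<-.03:
    x+=.001; L(x,.03); f=fx(2); log.append((round(x*1e3,1),round(f,1)))
    if f>6: break
k=0
while f<13 and x<-.03 and k<25:
    x+=.0003;k+=1; L(x,.01); f=fx(); log.append((round(x*1e3,1),round(f,1)))
print(log[-32:],arm.read_time()); h=[]
for _ in range(5): h.append(round(fx(),1)); arm.pause(.05)
print("hold",h,tip(),arm.read_time())
E
```

```text
base 2.822247818075044
[(-84.0, np.float64(2.0)), (-83.0, np.float64(2.8)), (-82.0, np.float64(2.3)), (-81.0, np.float64(2.6)), (-80.0, np.float64(1.5)), (-79.0, np.float64(2.5)), (-78.0, np.float64(2.9)), (-77.0, np.float64(2.7)), (-76.0, np.float64(1.9)), (-75.0, np.float64(4.6)), (-74.0, np.float64(5.3)), (-73.0, np.float64(7.1)), (-72.7, np.float64(7.2)), (-72.4, np.float64(7.4)), (-72.1, np.float64(7.7)), (-71.8, np.float64(7.9)), (-71.5, np.float64(7.9)), (-71.2, np.float64(8.1)), (-70.9, np.float64(9.0)), (-70.6, np.float64(9.2)), (-70.3, np.float64(9.8)), (-70.0, np.float64(10.3)), (-69.7, np.float64(10.2)), (-69.4, np.float64(10.4)), (-69.1, np.float64(10.9)), (-68.8, np.float64(11.0)), (-68.5, np.float64(11.7)), (-68.2, np.float64(11.5)), (-67.9, np.float64(12.3)), (-67.6, np.float64(12.4)), (-67.3, np.float64(13.2))] 33.3167
hold [np.float64(12.6), np.float64(12.8), np.float64(13.0), np.float64(12.8), np.float64(12.6)] [-0.07329513 -0.00094276  0.0585488 ] 33.9
```

```bash
python3 - <<'E'
from h import *
t=snapshot("top");s=snapshot("side")
A=cv2.resize(t[190:290,262:322],None,fx=5.5,fy=5.5,interpolation=2);B=cv2.resize(s[150:240,260:350],None,fx=5,fy=5,interpolation=2)
c=np.zeros((550,790,3),np.uint8);c[:550,:330]=A;c[:450,335:785]=B;cv2.imwrite("pics/e.png",c); print(F(),arm.read_time())
E
```

```text
[-12.43665698   1.03672719  -9.12234762] 34.0
```

View pics/e.png

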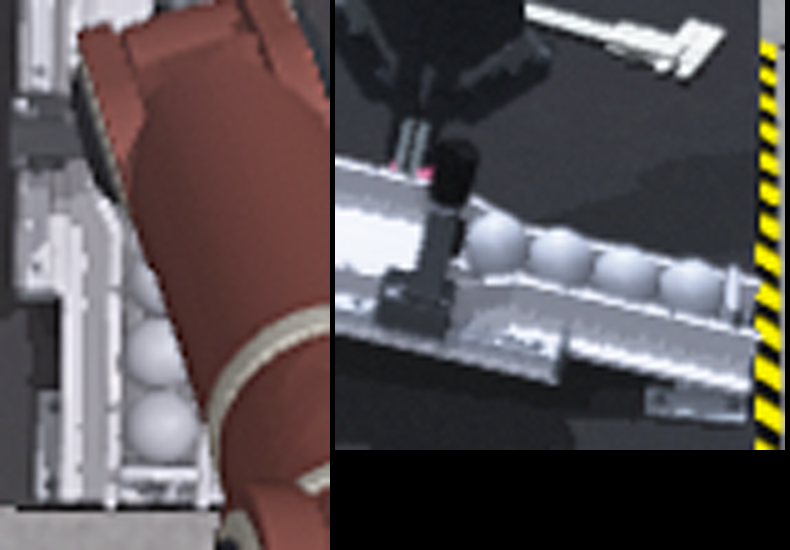

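Pad, four balls and stop are all in contact with no visible gaps. I'll press a little harder for margin, still well under 18 N, then release.

```bash
python3 - <<'E'
from h import *
F0=.333; x=-.0673
def fx(n=4):
    v=[]
    for _ in range(n): v.append(F()[0]-F0); arm.pause(.02)
    return -np.mean(v)
L=lambda x,v: arm.line_to(tcp([x,-.001,.058]),v)
f=fx();log=[round(f,1)];k=0
while f<15.3 and k<10:
    x+=.0003;k+=1; L(x,.01); f=fx(); log.append(round(f,1))
arm.pause(.6); log.append(round(fx(),1)); print(log,tip())
L(-.080,.02); arm.pause(.2); print(-(F()[0]-F0)); L(-.105,.05)
arm.line_to(tcp([-.105,-.001,.14]),.1); arm.line_to(tcp([-.16,.0,.25]),.2)
arm.move_j(np.array(arm.read_joint_positions())+[1,0,0,0,0,0,0]); arm.pause(.5)
print(arm.read_time(),arm.read_tool_pos(),F())
t=snapshot("top");s=snapshot("side")
A=cv2.resize(t[190:290,262:322],None,fx=5.5,fy=5.5,interpolation=2);B=cv2.resize(s[150:240,260:350],None,fx=5,fy=5,interpolation=2)
c=np.zeros((550,790,3),np.uint8);c[:550,:330]=A;c[:450,335:785]=B;cv2.imwrite("pics/f.png",c)
E
```

```text
[np.float64(12.8), np.float64(12.8), np.float64(13.2), np.float64(13.9), np.float64(14.4), np.float64(14.1), np.float64(14.6), np.float64(15.4), np.float64(14.8)] [-0.07279076 -0.00100213  0.05875849]
0.20510504175173097
42.925 [ 0.27566341 -0.49787251  0.38041163] [0.75658322 0.00576423 0.29739926]
```

View pics/f.png

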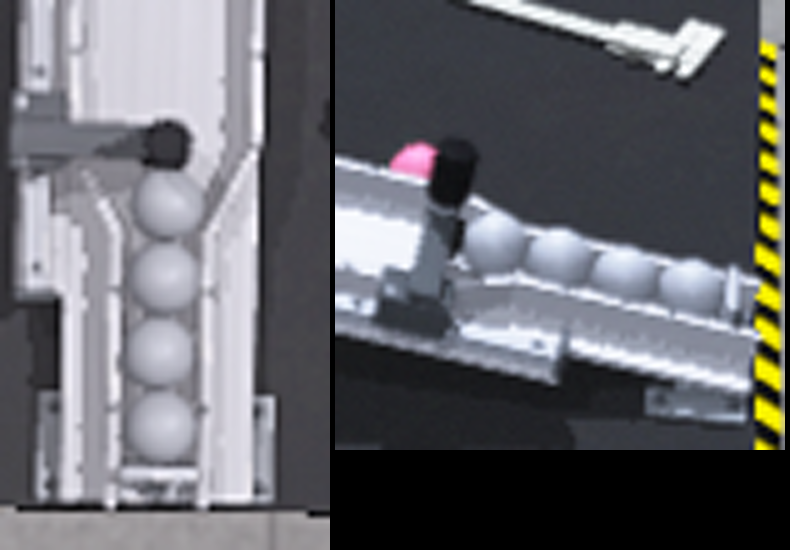

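The four balls stand in single file against the stop, the pad is right behind the last one, and the arm is clear.

```bash
python3 -c "
from station import arm,ticket
print(arm.read_time(),ticket.finish_job())"
```

```text
the job is handed in; nothing more can be done
43.025 None
```

The job is done and handed in at 43.0 s of the 61 s allowed; it reported no verdict.

- **Nudging the ball:** I pushed the right-hand wedged ball (seen looking down the track) about 35 mm back up the track with shut fingers and held it there. The wrist force stayed under about 4 N. The other three ran down the lane, and the held ball followed once I lifted off.
- **Pressing the row:** I pushed the follower by its knob until the wrist force was about 15 N along the track. Less the 2.8 N of sliding friction I measured, that is about 12 N on the row, held for at least 0.6 s. I then backed off.

**Last checks:** The final pictures show four balls in single file, with no visible gap to the stop or the pad. The arm is clear, and the wrist force is back near zero.

**What disagreed or was not measured:**
- The force on the stop was inferred from the wrist reading, not measured directly.
- While pushing, the tool was also pulled about 9 N square to the track floor, probably rubbing on the knob. The fingertip stood about 5.5 mm short of where I had commanded it.
- My estimate of the pad's end position (about -36 mm in the throat frame) was some 7 mm farther back than the stop's image position implied. The finger's thickness was not known, so I went by the force reading and the pictures instead.

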